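# Check a welded plate with a probe thermometer

## Task

Take the square-bodied probe thermometer out of the holder and first take a contactless reading: aim it square-on at the chalk ring on the tilted welded plate, tip about 8 cm from it, and hold steady there for two seconds. Then go straight in and touch the plate with the pin in the middle of the ring (nowhere else), still square to the plate, pressing gently until the spring-loaded pin is about half-way in. Finish while holding it there, without knocking the fixture or the other things; do not put the thermometer down.

Things in the scene. Friction and masses are not known exactly. Their poses are not given: they have to be found in the camera images.
- probe_grip (a point): Centre of the thermometer's grey housing (28 x 28 x 75 mm), where to grip it. It stands upright in a well of the holder. z axis: from the pin up to the housing; x, y square to its flat sides, x across the holder. The unpressed pin's end is 97.5 mm below this point on the axis. Height at the start 112.5 mm; lift 65 mm or more to clear the well.
- probe_tip (a point): Outer round end of the spring-loaded steel contact pin (6 mm across), which reaches 20 mm out of the nose; same axes as probe_grip. It moves with the pin.
- plunger (a joint): How far the pin is pushed in (m): 0 out, 0.012 hard against its stop. The spring pushes 1.2 N at the start of the travel, 3 N half-way, 4.8 N at the stop.
- probe: The whole thermometer, about 175 g; origin on its axis at the underside of the housing, 37.5 mm below probe_grip. Below the housing a black round nose 20 mm across, 40 mm long, then the pin. The infrared eye in the nose looks along the axis.
- spot (a point): Middle of the chalk ring (24 mm across outside) on the plate's upper face, 74 to 83 mm above the bench. z axis: the plate's normal, leaning 8 to 28 degrees from vertical, to the robot's side; x points uphill, y along the rib. The ring is on the half of the plate nearer the robot, to its +y side; a chalk cross 50 mm away on the -y side is not the target.
- weldment: Dark steel plate 130 x 120 x 8 mm, origin on the tilt axis 6 mm under its middle, axes as spot; an upright rib 30 mm tall along y stands 55 mm uphill of the ring. Clamped on a stiff tilting table in a grey fixture (160 x 200 mm, bolted to the bench) with two upright cheeks 90 mm tall beside it.
- holder: Aluminium block bolted to the bench, 70 x 160 x 75 mm tall, origin at the centre of its underside, y along its length. Two wells 24 mm wide go down through it, 42 mm either side of the centre along y. The thermometer stands in one and a round steel punch in the other.
- punch: Bystander: round steel punch 29 mm across, standing in the other well, its top 147 mm above the bench. Origin on its axis at the level of the holder's top.
- brush: Bystander: brush lying on the bench, about 200 mm long, under 40 mm tall.
- can: Bystander: aluminium can 60 mm across, 130 mm tall, origin under its centre.
- square: Bystander: flat grey magnetic square 70 x 70 x 16 mm on the bench, origin under its centre.
Not all that is in view belongs to the job. What is shaped like the probe but green, purple or red is not meant.

How it is judged:
By the outcome, as a careful person would: the job done as asked, in the order asked, and still so for the second after the job is handed in, while the arm keeps its last pose, push and grip.
It also fails if it takes over 48 s, if anything falls off the work surface, if the arm or the gripper's body presses on something with over 40 N, if the wrist force passes 120 N, or if a joint passes its speed limit or range.

## Robot

A 7-joint arm with a two-finger parallel gripper is mounted at the origin on the work surface. World frame = base frame: x ahead of the robot, y to its left, z up, the work surface at z = 0. Lengths are in m, angles in rad, forces in N, time in s.
With the tool pointing down it reaches from about 0.4 to 0.85 m from the base axis. Payload 10.4 kg.
Tool frame: the origin (TCP) lies at the very end of the fingers, on their centre line; the grasp point (between the pads) lies 19 mm behind it; x points along the fingers, z is the direction in which the jaws open and shut, and the axes are right-handed (so a half turn about x gives the same grasp; the last joint's range is limited). The gripper opens to 85 mm and grips with 20 to 120 N. Pads are 22 mm wide; open, the fingers measure 114 mm over their backs; the gripper's body (76 mm by 85 mm) begins 54 mm behind the grasp point. The pads swing forward as they close: fully open they stand 13 mm farther back than shut.
Start: joints at [-1.181, 0.332, -0.065, 1.46, 0.022, 1.35, -0.088], TCP at [0.251, 0.573, 0.231] pointing down, gripper open.
Joint ranges: [-2.6, 2.6], [-0.5, 2.12], [-1.47, 1.34], [0.16, 2.42], [-1.27, 4.41], [0.06, 2.06], [-2.6, 2.6]. Speed limits (rad/s): [2.22, 2.22, 2.79, 2.79, 3.14, 3.14, 3.14].

## Interface

Orientations are given as a unit quaternion [x, y, z, w].
In Python, from workcell import readout, camera, manip gives the robot as it stands.
- The arm moves only by the shell command python3 -m inch 'ROWS' [FORCE]. ROWS is JSON, a list of rows, each a list of 3 entries, a list of its own where there are three numbers: the turn, a rotation vector about the tool's x, y, z in degrees, then the shift along the tool's x, y, z in mm, then the closure, from 0 (fully open) to 1 (shut). In form: [[[wx, wy, wz], [dx, dy, dz], hand], ...]. A call has 1 to 10 rows; each row is the pose to reach, as a shift and turn from the pose measured when the call began, along the tool's axes at that moment; what a row does not reach only later rows make up. A row lasts 1/8 s, in which the tool goes at most 62.5 mm and 10.7 degrees, less where a joint would pass 70% of its speed; a pose out of reach is approached as far as the arm can. A call with a gripper value outside its range is refused whole. The fingers move at their own pace and stop on an object; FORCE is the grip in N (left out, the last holds). Time passes only in rows, so rows that repeat a pose let the fingers close. It gives the time, the measured TCP pose, the force and the opening at its end, in the units of the state.
- readout.get_obs(): the state, without advancing time (a new reading comes with each control period).
- camera(name): name is "side" or "top"; returns a dict with "pixels" (480x640x3 uint8, red, green, blue), "range_z" (480x640 float32, m along the optical axis (not along the pixel's ray), 0 where there is no reading), "intrinsics" (3x3 intrinsics, pixels), "extrinsics" (4x4, takes a point from world to camera coordinates). Camera axes: x right, y down, z forward; pixel columns grow to the right and rows downward; lengths in m; the calibration is good to about 2 mm. A picture is of the moment at which its call begins.
- manip.hand_in(): hands the job in, once; it reports no verdict.
The state is a dict: "clock": time; "joint_pos": joint angles; "joint_velocities": joint speeds; "tau": joint torques, N m; "position": TCP position; "ee_rot": TCP orientation; "ft_force": force on the tool from outside, world axes, zero at the start; "torque": the same for the moment, N m; "grip_width": opening from 0.0 (shut) to 1.0 (fully open).
Only numpy, scipy, OpenCV 4.12 (cv2) and the standard library are available. Lean on these libraries where they do the work, as an engineer would, in place of code of your own. Each camera call takes 0.05 s, during which the arm holds its last target.

## Working session

There is one attempt and no reset: what is moved stays moved. The work goes in short steps, Python scripts to look and compute and a shell command to move; the robot and the scene stay as the last step left them, time stands still between calls to the robot, and variables do not carry over. Pictures are saved under pics/ and viewed, and the job is handed in when it is done.

```bash
ls; mkdir -p pics; cat > h.py <<'E'
import numpy as np, cv2, pickle
from workcell import readout, camera, manip
from scipy.spatial.transform import Rotation as R
def snap(tag):
    d={}
    for n in("side","top"):
        c=camera(n); d[n]=c
        cv2.imwrite(f"pics/{tag}_{n}.png",c["pixels"][:,:,::-1])
    pickle.dump(d,open(f"{tag}.pkl","wb")); return d
def load(tag): return pickle.load(open(f"{tag}.pkl","rb"))
def cloud(c):
    K=c["intrinsics"];T=c["extrinsics"];z=c["range_z"].astype(float)
    v,u=np.mgrid[:480,:640]
    P=np.stack([(u-K[0,2])/K[0,0]*z,(v-K[1,2])/K[1,1]*z,z],-1)
    W=(P-T[:3,3])@T[:3,:3]; W[z==0]=np.nan
    return W
def ray(c,uv):
    K=c["intrinsics"];T=c["extrinsics"];uv=np.atleast_2d(uv).astype(float)
    d=np.c_[(uv[:,0]-K[0,2])/K[0,0],(uv[:,1]-K[1,2])/K[1,1],np.ones(len(uv))]@T[:3,:3]
    return -T[:3,:3].T@T[:3,3], d
def onz(c,uv,z):
    o,d=ray(c,uv); return o+d*((z-o[2])/d[:,2])[:,None]
def onplane(c,uv,p,n):
    o,d=ray(c,uv); return o+d*(((p-o)@n)/(d@n))[:,None]
def proj(c,p):
    T=c["extrinsics"];q=np.atleast_2d(p)@T[:3,:3].T+T[:3,3];q=q@c["intrinsics"].T
    return q[:,:2]/q[:,2:]
def tri(c1,a,c2,b):
    o1,d1=ray(c1,a);o2,d2=ray(c2,b);d1=d1[0];d2=d2[0]
    s=np.linalg.lstsq(np.c_[d1,-d2],o2-o1,rcond=None)[0]
    p,q=o1+s[0]*d1,o2+s[1]*d2
    return (p+q)/2,np.linalg.norm(p-q)
E
python3 - <<'E'
from h import *
d=snap("a")
for n in d: 
    T=d[n]["extrinsics"];print(n,d[n]["intrinsics"].round(1).tolist(),(-T[:3,:3].T@T[:3,3]).round(3),T[:3,:3].round(2).tolist())
o=readout.get_obs();print({k:np.round(v,3).tolist() for k,v in o.items()}); print(R.from_quat(o["ee_rot"]).as_matrix().round(3))
E
```

```text
pics
side [[549.0, 0.0, 324.5], [0.0, 549.0, 245.4], [0.0, 0.0, 1.0]] [0.317 1.131 1.046] [[-0.97, -0.25, -0.02], [-0.14, 0.61, -0.78], [0.21, -0.75, -0.63]]
top [[498.7, 0.0, 326.2], [0.0, 498.7, 238.5], [0.0, 0.0, 1.0]] [0.443 0.018 1.29 ] [[0.03, -1.0, 0.03], [-0.99, -0.03, -0.17], [0.17, -0.02, -0.99]]
{'clock': 0.1, 'joint_pos': [-1.181, 0.333, -0.065, 1.461, 0.022, 1.35, -0.089], 'joint_velocities': [-0.001, -0.002, -0.002, -0.002, -0.001, -0.002, -0.001], 'tau': [0.002, -62.674, 0.05, -39.243, 0.016, 0.007, 0.0], 'position': [0.251, 0.572, 0.231], 'ee_rot': [-0.387, 0.592, 0.387, 0.591], 'ft_force': [-0.354, -0.187, 0.394], 'torque': [0.047, -0.005, 0.02], 'grip_width': 1.001}
[[-0.    -0.916  0.401]
 [-0.001  0.401  0.916]
 [-1.    -0.    -0.001]]
```

View pics/a_side.png

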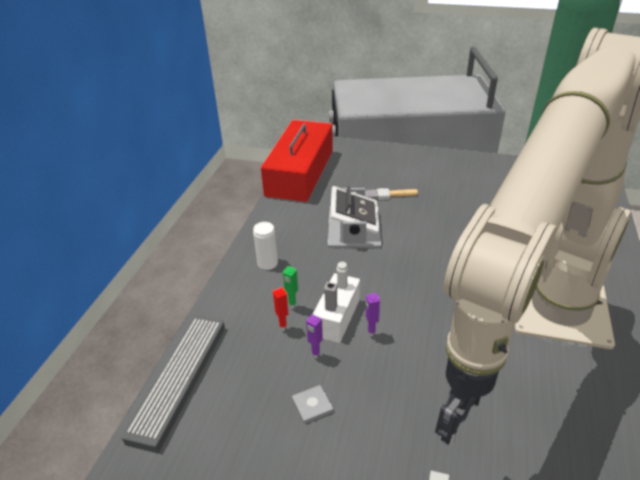

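View pics/a_top.png

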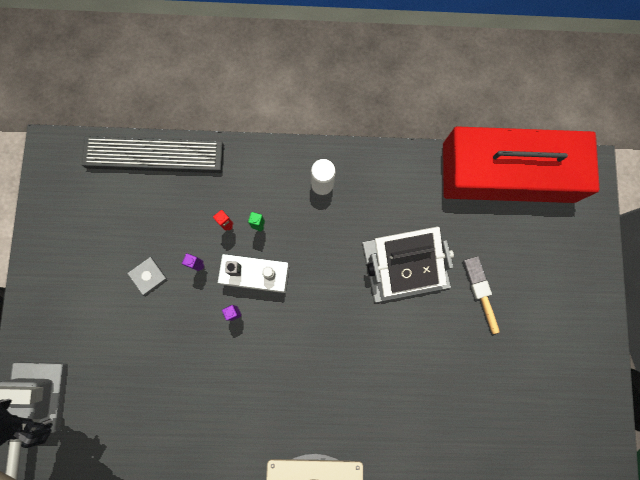

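The side view shows the holder at about (338,305), with a grey item at (331,296) and a light round item at (342,270); the fixture is at (355,215). The top view shows the holder at (253,274), the grey square item at (232,267), the round punch at (268,272), the ring at (406,273) and the cross at (427,269).

Candidates for the probe in the top view are grey (232,267), green (256,220), red (222,219), purple (191,262) and purple (231,313). Only the grey one stands in the holder. I'll confirm with an enlarged crop.

```bash
python3 - <<'E'
from h import *
d=load("a")
t=d["top"]["pixels"][:,:,::-1];s=d["side"]["pixels"][:,:,::-1]
f=lambda im,x,y,w,h:cv2.resize(im[y:y+h,x:x+w],(400,300),interpolation=cv2.INTER_CUBIC)
cv2.imwrite("pics/a_crop.png",np.vstack([np.hstack([f(t,210,240,88,66),f(t,360,220,104,78)]),np.hstack([f(s,290,255,100,75),f(s,315,180,88,66)])]))
E
```

```text
(no output)
```

View pics/a_crop.png

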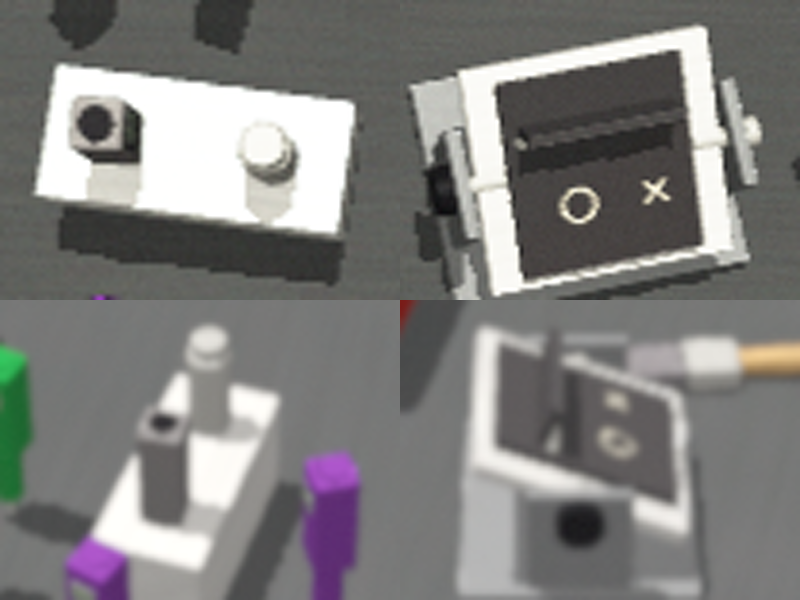

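The crop confirms it. The grey square-bodied housing with the dark cap is in the +y well, and the round punch is in the other. The ring is on the +y side of the plate and the cross on the -y side. Next I measure.

```bash
cat > m1.py <<'E'
from h import *
d=load("a");t=d["top"];s=d["side"];W=cloud(t);WS=cloud(s)
np.set_printoptions(precision=4,suppress=True)
# holder top via colour
def white(c,box,th=200):
    x,y,w,h=box;m=np.zeros((480,640),np.uint8)
    m[y:y+h,x:x+w]=(c["pixels"][y:y+h,x:x+w].min(-1)>th)*255
    return m
m=white(t,(210,245,90,60)); cs=max(cv2.findContours(m,0,1)[0],key=cv2.contourArea)
ap=cv2.minAreaRect(cs);print("holder top px",ap)
cor=cv2.boxPoints(ap);print(cor)
zz=W[m>0][:,2];print("holder z",np.nanmedian(zz))
wc=onz(t,cor,.075);print(wc,np.linalg.norm(np.diff(wc,axis=0),axis=1))
hz=np.abs(W[...,2]-.075)<.006
reg=np.zeros_like(hz);reg[245:305,210:300]=1
P=W[hz&reg];r=cv2.minAreaRect((P[:,:2]*1000).astype(np.float32));print("holder cloud rect",r)
# probe top face
for n,c,Wc,box in(("top",t,W,(220,250,40,35)),("side",s,WS,(315,270,35,50))):
    x,y,w,h=box;mm=np.zeros((480,640),bool);mm[y:y+h,x:x+w]=1
    k=mm&(Wc[...,2]>.138)
    P=Wc[k];print(n,"probe top pts",len(P),np.nanmedian(P,0),P.min(0),P.max(0))
    if len(P)>5: print(cv2.minAreaRect((P[:,:2]*1000).astype(np.float32)))
    k=mm&(Wc[...,2]>.085)&(Wc[...,2]<.138)
    P=Wc[k];print(n,"sides",len(P),np.nanmedian(P,0),P.min(0),P.max(0))
# plate
g=t["pixels"].astype(int)
x0,y0,x1,y1=390,265,440,288
sub=W[y0:y1,x0:x1].reshape(-1,3);sub=sub[~np.isnan(sub[:,2])]
def fit(P):
    for _ in range(5):
        c=P.mean(0);n=np.linalg.svd(P-c)[2][2];n*=np.sign(n[2]);e=(P-c)@n
        P=P[np.abs(e)<max(.002,2*e.std())]
    return c,n,e.std(),len(P)
c,n,e,N=fit(sub);print("plate top",c,n,e,N,"tilt",np.degrees(np.arccos(n[2])),"az",np.degrees(np.arctan2(n[1],n[0])))
sub=WS[196:222,355:376].reshape(-1,3);sub=sub[~np.isnan(sub[:,2])]
c2,n2,e,N=fit(sub);print("plate side",c2,n2,e,N,np.degrees(np.arccos(n2[2])),np.degrees(np.arctan2(n2[1],n2[0])),"off",(c2-c)@n)
# ring
def ring(cam,box,th):
    x,y,w,h=box;gr=cam["pixels"].min(-1)[y:y+h,x:x+w];m=(gr>th).astype(np.uint8)
    nn,l,st,ce=cv2.connectedComponentsWithStats(m)
    for i in range(1,nn): 
        if st[i,4]>8: print("  comp",st[i],ce[i]+[x,y])
    return m
ring(t,(395,262,40,22),110);ring(s,(350,198,24,22),110)
E
python3 m1.py
```

```text
holder top px ((252.5991668701172, 272.2350769042969), (66.88483428955078, 28.961389541625977), 7.386042594909668)
[[217.5727 282.2964]
 [221.2958 253.5754]
 [287.6257 262.1737]
 [283.9025 290.8948]]
holder z 0.0760371619555324
[[0.5336 0.2487 0.075 ]
 [0.6039 0.244  0.075 ]
 [0.5876 0.0815 0.075 ]
 [0.5174 0.0877 0.075 ]] [0.0705 0.1634 0.0705]
holder cloud rect ((560.5479736328125, 164.6826171875), (160.601318359375, 70.42556762695312), 84.26150512695312)
top probe top pts 167 [0.5635 0.2047 0.1506] [0.5504 0.1914 0.1383] [0.5783 0.2201 0.1579]
((564.330810546875, 205.77000427246094), (27.732379913330078, 28.760231018066406), 2.216658592224121)
top sides 56 [0.5555 0.1925 0.1072] [0.5503 0.1906 0.0864] [0.5775 0.2174 0.1365]
side probe top pts 148 [0.563  0.2139 0.1493] [0.5468 0.1324 0.1381] [0.5784 0.3117 0.1554]
((564.8841552734375, 221.86196899414062), (180.50006103515625, 27.469390869140625), 87.20729064941406)
side sides 408 [0.5582 0.2121 0.1134] [0.5419 0.1234 0.085 ] [0.5799 0.3073 0.1379]
plate top [ 0.5636 -0.2281  0.0737] [-0.3814 -0.0901  0.92  ] 0.0020600236705950532 972 tilt 23.072883652153557 az -166.70810360184413
plate side [ 0.5674 -0.2249  0.0746] [-0.3692 -0.0875  0.9252] 0.0019323362082844923 438 22.300937757717396 -166.6699460557965 off -0.0009331364010189373
  comp [28  4  7  7 22] [425.8636 269.1364]
  comp [ 6  7 11  9 40] [406.25  272.925]
  comp [10  0 14  7 62] [366.0645 200.1774]
  comp [ 8 10 10  7 48] [362.1042 211.0208]
  comp [ 0 19  9  3 18] [353.     218.3333]
```

```bash
cat > m2.py <<'E'
from h import *
np.set_printoptions(precision=4,suppress=True)
import sys
d=load("a");t=d["top"];s=d["side"]
def wc(cam,box):
    x,y,w,h=box;g=cam["pixels"].astype(float).mean(-1)[y:y+h,x:x+w];b=np.percentile(g,40);w_=np.clip(g-b-25,0,None)
    v,u=np.mgrid[y:y+h,x:x+w];return np.array([(u*w_).sum(),(v*w_).sum()])/w_.sum()
a=wc(t,(399,266,15,14));b=wc(s,(356,206,13,11));print(a,b)
p,g=tri(t,a,s,b);print("ring",p,"gap",g)
a2=wc(t,(420,263,12,12));b2=wc(s,(356,195,14,8)) ;p2,g2=tri(t,a2,s,b2);print("cross",p2,g2,np.linalg.norm(p2-p),np.degrees(np.arctan2(*(p2-p)[:2])))
Wt,Ws=cloud(t),cloud(s)
P=np.r_[Wt[265:288,390:440].reshape(-1,3),Ws[196:222,355:376].reshape(-1,3)]
P=P[~np.isnan(P[:,2])]
for _ in range(6):
    c=P.mean(0);n=np.linalg.svd(P-c)[2][2];n*=np.sign(n[2]);e=(P-c)@n;P=P[abs(e)<.004]
print(n,np.degrees(np.arccos(n[2])),np.degrees(np.arctan2(n[1],n[0])),len(P))
print("ring via plane",onplane(t,a,c,n),onplane(s,b,c,n),"tri off plane",(p-c)@n)
# fixture base orientation from tray white outline
m=np.zeros((480,640),np.uint8);m[222:305,360:460]=(t["pixels"][222:305,360:460].min(-1)>225)*255
cs=max(cv2.findContours(m,0,1)[0],key=cv2.contourArea);print("tray",cv2.minAreaRect(cs))
q=cv2.boxPoints(cv2.minAreaRect(cs));w=onplane(t,q,c,n);print(w,[np.degrees(np.arctan2(v[1],v[0])) for v in np.diff(w,axis=0)],np.linalg.norm(np.diff(w,axis=0),axis=1))
# probe top cap centre
g=t["pixels"].astype(int).sum(-1);k=np.zeros_like(g,bool);k[262:273,226:239]=1
k&=g<150;v,u=np.nonzero(k);A=np.array([u.mean(),v.mean()]);print(A,k.sum(),onz(t,A,.15))
g=s["pixels"].astype(int).sum(-1);k=np.zeros_like(g,bool);k[281:290,323:339]=1
k&=g<190;v,u=np.nonzero(k);B=np.array([u.mean(),v.mean()]);print(B,k.sum(),onz(s,B,.15));print("cap",tri(t,A,s,B))
E
python3 m2.py
```

```text
[406.2493 272.9393] [361.8355 210.9305]
ring [ 0.5712 -0.2093  0.0777] gap 0.003645787570411001
cross [ 0.5774 -0.2537  0.0981] 0.001126328890946761 0.04917100403347191 172.09088113660235
[-0.4094 -0.1375  0.9019] 25.588735333980672 -161.44151844647163 1024
ring via plane [[ 0.5694 -0.2095  0.078 ]] [[ 0.5725 -0.2064  0.0799]] tri off plane -0.0009723262531490603
tray ((408.8641357421875, 247.2754669189453), (29.73188591003418, 66.3438720703125), 79.3803482055664)
[[ 0.6436 -0.1226  0.1249]
 [ 0.6798 -0.2809  0.1172]
 [ 0.6138 -0.302   0.084 ]
 [ 0.5779 -0.1406  0.0924]] [np.float64(-77.13844253801132), np.float64(-162.22677366149438), np.float64(102.50860189712124)] [0.1625 0.0768 0.1656]
[234.6 270.8] 5 [[0.5553 0.1975 0.15  ]]
[330.5    285.3333] 6 [[0.5651 0.2066 0.15  ]]
cap (array([0.5614, 0.1995, 0.1432]), np.float64(0.010967367911815842))
```

```bash
cat > m3.py <<'E'
from h import *
np.set_printoptions(precision=4,suppress=True)
d=load("a")
def fit(P,th=.006):
    for _ in range(8):
        c=P.mean(0);n=np.linalg.svd(P-c)[2][2];n*=np.sign(n[2]);e=(P-c)@n
        if _<7:P=P[abs(e)<th]
    return c,n,e.std(),len(P)
polys={"top":[(391,265),(433,259),(440,283),(393,290)],"side":[(357,199),(374,207),(376,223),(355,217)]}
out=[]
vis=[]
for nme in polys:
    c=d[nme];m=np.zeros((480,640),np.uint8);cv2.fillPoly(m,[np.array(polys[nme])],255)
    dark=(c["pixels"].max(-1)<130).astype(np.uint8)*255
    k=cv2.erode(m&cv2.morphologyEx(dark,cv2.MORPH_CLOSE,np.ones((5,5))),np.ones((3,3)))>0
    P=cloud(c)[k];P=P[~np.isnan(P[:,2])]
    cc,n,e,N=fit(P);out.append((cc,n,P));print(nme,cc,n,e,N,"tilt",np.degrees(np.arccos(n[2])),"az",np.degrees(np.arctan2(n[1],n[0])))
    im=c["pixels"][:,:,::-1].copy();im[k]=(im[k]//2+[0,100,0]);x,y=(350,215) if nme=="top" else (315,175)
    vis.append(cv2.resize(im[y:y+90,x:x+120],(400,300),interpolation=0));vis.append(cv2.resize(c["pixels"][y:y+90,x:x+120,::-1],(400,300),interpolation=cv2.INTER_CUBIC))
cv2.imwrite("pics/a_mask.png",np.vstack([np.hstack(vis[:2]),np.hstack(vis[2:])]))
P=np.r_[out[0][2],out[1][2]];print("both",fit(P))
E
python3 m3.py
```

```text
top [ 0.5666 -0.2287  0.0749] [-0.3745 -0.0859  0.9232] 0.002330273769705695 1008 tilt 22.596610623732854 az -167.08702648455824
side [ 0.5636 -0.2123  0.0743] [-0.3661 -0.0901  0.9262] 0.0020740552439985484 266 tilt 22.15151459587004 az -166.16751075617435
both (array([ 0.566 , -0.2253,  0.0748]), array([-0.3743, -0.0834,  0.9235]), np.float64(0.0022918769178568777), 1271)
```

View pics/a_mask.png

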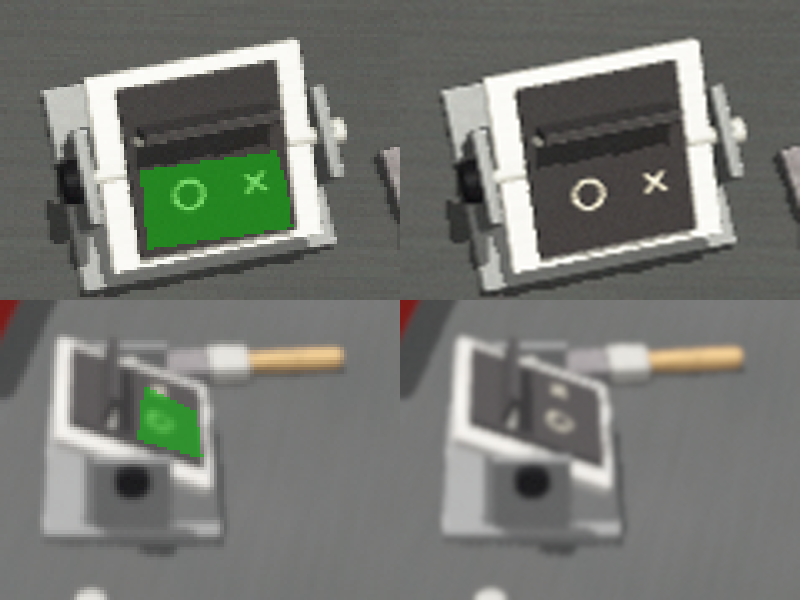

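```bash
python3 - <<'E'
from h import *
np.set_printoptions(precision=4,suppress=True)
d=load("a");t=d["top"];s=d["side"]
c=np.array([.566,-.2253,.0748]);n=np.array([-.372,-.0865,.9242]);n/=np.linalg.norm(n)
A=lambda v:np.degrees(np.arctan2(v[1],v[0]))
f=lambda p:np.array(p)/3.3333+[350,215]-.35
for a,b in(((111,271),(322,238)),((85,80),(297,40)),((148,258),(292,230)),((135,137),(275,107)),((190,194),(256,182))):
    w=onplane(t,[f(a),f(b)],c,n);print("along y edge -> normal az",A(w[1]-w[0])-90, "horiz slope",np.degrees((w[1]-w[0])[2]/np.linalg.norm(w[1]-w[0])))
for a,b in(((148,258),(118,88)),((292,230),(279,62))):
    w=onplane(t,[f(a),f(b)],c,n);print("uphill edge",A(w[1]-w[0])-180)
# ring by ellipse on upsampled crops
for nm,cam,box in(("top",t,(397,263,19,19)),("side",s,(355,204,15,14))):
    x,y,w,h=box;g=cam["pixels"][y:y+h,x:x+w].mean(-1).astype(np.float32)
    G=cv2.resize(g,None,fx=10,fy=10,interpolation=cv2.INTER_CUBIC)
    for q in(.4,.5,.6):
        lo,hi=np.percentile(g,20),g.max();m=(G>lo+q*(hi-lo)).astype(np.uint8)
        k=max(cv2.findContours(m,0,1)[0],key=cv2.contourArea);e=cv2.fitEllipse(cv2.convexHull(k))
        uv=(np.array(e[0])+.5)/10-.5+[x,y];print(nm,uv,e[1],onplane(cam,uv,c,n))
# probe yaw/top face centre in top image: top face (grey bright) 
E
```

```text
along y edge -> normal az -169.5887321900487 horiz slope -1.1064529465164241
along y edge -> normal az -167.43106499661954 horiz slope -0.2154050843835521
along y edge -> normal az -167.52115276508204 horiz slope -0.2526309774366223
along y edge -> normal az -166.22239309619516 horiz slope 0.28406214836393123
along y edge -> normal az -168.07543901667643 horiz slope -0.48164602693518566
uphill edge -165.59309671633798
uphill edge -170.11281935597563
top [406.2023 272.8601] (95.8531723022461, 104.76262664794922) [[ 0.5696 -0.2094  0.0777]]
top [406.2165 272.8687] (93.77162170410156, 101.7125473022461) [[ 0.5696 -0.2095  0.0777]]
top [406.2263 272.8715] (91.84190368652344, 98.75184631347656) [[ 0.5696 -0.2095  0.0777]]
side [362.2418 210.9141] (57.715087890625, 93.31216430664062) [[ 0.5716 -0.2084  0.0787]]
side [362.1993 210.8705] (53.277366638183594, 87.91204071044922) [[ 0.5718 -0.2085  0.0787]]
side [362.1913 210.8703] (47.5240364074707, 82.6097640991211) [[ 0.5718 -0.2085  0.0787]]
```

```bash
cat >> h.py <<'E'
np.set_printoptions(precision=4,suppress=True)
def ori(xdir,zhint):
    x=np.array(xdir,float);x/=np.linalg.norm(x);z=np.array(zhint,float);z-=x*(z@x);z/=np.linalg.norm(z)
    return np.c_[x,np.cross(z,x),z]
def delta(p,M):
    o=readout.get_obs();C=R.from_quat(o["ee_rot"]).as_matrix()
    print("turn deg",np.degrees(R.from_matrix(C.T@M).as_rotvec()).round(2),"shift mm",(C.T@(np.array(p)-o["position"])*1000).round(1), "clock",round(o["clock"],2),"pos",np.round(o["position"],4),"w",o["grip_width"],"F",np.round(o["ft_force"],1),"q",np.round(o["joint_pos"],2))
JAW=[.995,-.099,0]
E
python3 - <<'E'
from h import *
d=load("a");W=cloud(d["top"])
for n,(u,v) in dict(pur1=(191,262),pur2=(231,313),red=(222,219),green=(256,220),can=(322,166)).items():
    P=W[v-8:v+9,u-8:u+9].reshape(-1,3);P=P[P[:,2]>.03];print(n,np.nanmedian(P,0),P[:,2].max(),P.min(0),P.max(0))
M=ori([0,0,-1],JAW);delta([.5645,.206,.25],M)
E
```

```text
pur1 [0.5761 0.2995 0.134 ] 0.14205892142324966 [0.5616 0.2888 0.0674] [0.5933 0.3204 0.1421]
pur2 [0.462  0.2027 0.134 ] 0.14223723698888582 [0.4442 0.1889 0.0654] [0.4791 0.2215 0.1422]
red [0.6781 0.2357 0.1342] 0.14231837968057592 [0.6643 0.2214 0.0435] [0.6971 0.2561 0.1423]
green [0.6785 0.1565 0.1333] 0.14235216391104435 [0.6658 0.1429 0.034 ] [0.6978 0.1761 0.1424]
can [0.8143 0.0045 0.1308] 0.13776406372600847 [ 0.7958 -0.015   0.1259] [0.8351 0.0244 0.1378]
turn deg [72.03 -0.06  0.05] shift mm [ -19.1 -434.5 -209.5] clock 0.1 pos [0.2506 0.5722 0.2306] w 1.0008255516466473 F [-0.4 -0.2  0.4] q [-1.18  0.33 -0.06  1.46  0.02  1.35 -0.09]
```

```bash
python3 -m inch '[[[9,0,0],[-2,-54,-26],0.1],[[18,0,0],[-5,-109,-52],0.3],[[27,0,0],[-8,-163,-79],0.35],[[36,0,0],[-10,-217,-105],0.35],[[45,0,0],[-12,-272,-131],0.35],[[54,0,0],[-14,-326,-157],0.35],[[63,0,0],[-17,-380,-183],0.35],[[72,0,0],[-19,-434.5,-209.5],0.35],[[72,0,0],[-19,-434.5,-209.5],0.35],[[72,0,0],[-19,-434.5,-209.5],0.35]]' 60
python3 - <<'E'
from h import *
d=snap("b")
delta([.5645,.206,.0935],ori([0,0,-1],JAW))
t=d["top"];s=d["side"]
f=lambda im,x,y,w,h:cv2.resize(im[y:y+h,x:x+w,::-1],(400,300),interpolation=cv2.INTER_CUBIC)
cv2.imwrite("pics/b_crop.png",np.hstack([f(t["pixels"],190,225,112,84),f(s["pixels"],270,220,128,96)]))
E
```

```text
clock: 1.35
position: [0.5642, 0.2063, 0.2494]
ee_rot: [0.034, 0.707, -0.035, 0.706]
ft_force: [1.0, 1.5, -0.3]
grip_width: 0.65
turn deg [ 0.19 -0.07  0.06] shift mm [156.1  -1.2   1.1] clock 1.45 pos [0.5637 0.2074 0.2496] w 0.6483933196290822 F [-0.  -0.7 -0.3] q [-0.72  0.27  0.36  1.52 -0.1   1.37 -0.45]
```

View pics/b_crop.png

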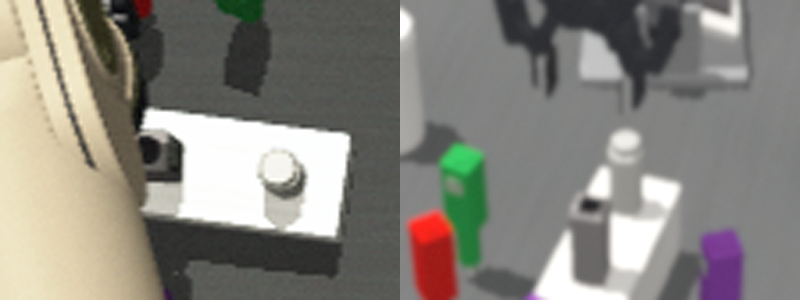

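The gripper is directly above the probe. The top crop shows the housing at about (235,268) px, still standing. Descending.

```bash
python3 -m inch '[[[0,0,0],[35,-1,1],0.35],[[0,0,0],[70,-1,1],0.35],[[0,0,0],[105,-1,1],0.35],[[0,0,0],[135,-1,1],0.35],[[0,0,0],[150,-1,1],0.35],[[0,0,0],[156,-1,1],0.35],[[0,0,0],[156,-1,1],0.35],[[0,0,0],[156,-1,1],0.35]]' 60
python3 - <<'E'
from h import *
d=snap("c")
delta([.5645,.206,.0935],ori([0,0,-1],JAW))
s=d["side"]
f=lambda im,x,y,w,h:cv2.resize(im[y:y+h,x:x+w,::-1],(640,480),interpolation=cv2.INTER_CUBIC)
cv2.imwrite("pics/c_crop.png",f(s["pixels"],270,230,128,96))
E
```

```text
clock: 2.45
position: [0.565, 0.2066, 0.0947]
ee_rot: [0.034, 0.706, -0.034, 0.706]
ft_force: [-0.7, -0.3, 0.3]
grip_width: 0.654
turn deg [ 0.19 -0.    0.01] shift mm [ 0.9 -0.5 -0.3] clock 2.55 pos [0.5649 0.2064 0.0944] w 0.6484758166418765 F [ 0.4  0.2 -0.2] q [-0.69  0.4   0.33  1.7  -0.15  1.07 -0.41]
```

View pics/c_crop.png

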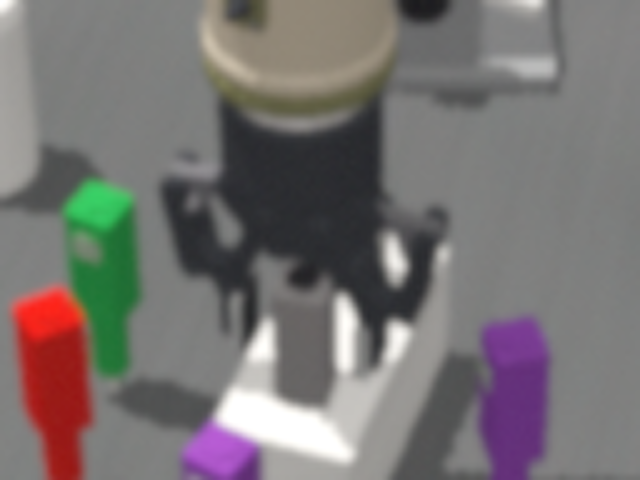

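The side crop shows the housing between the fingers, with the distractors clear. Closing.

```bash
python3 -m inch '[[[0,0,0],[1,0,0],0.5],[[0,0,0],[1,0,0],0.65],[[0,0,0],[1,0,0],0.8],[[0,0,0],[1,0,0],0.9],[[0,0,0],[1,0,0],0.9],[[0,0,0],[1,0,0],0.9]]' 70; python3 - <<'E'
from h import *
delta([.5645,.206,.2935],ori([0,0,-1],JAW))
E
```

```text
clock: 3.3
position: [0.5651, 0.2065, 0.0938]
ee_rot: [0.034, 0.706, -0.034, 0.706]
ft_force: [-0.4, 0.1, 5.6]
grip_width: 0.318
turn deg [ 0.19  0.02 -0.01] shift mm [-199.7   -0.5   -0.5] clock 3.3 pos [0.5651 0.2065 0.0938] w 0.3180897577348404 F [-0.4  0.1  5.6] q [-0.69  0.4   0.33  1.7  -0.15  1.06 -0.41]
```

```bash
python3 -m inch '[[[0,0,0],[-10,0,0],0.9],[[0,0,0],[-30,0,0],0.9],[[0,0,0],[-60,0,0],0.9],[[0,0,0],[-95,0,0],0.9],[[0,0,0],[-135,0,0],0.9],[[0,0,0],[-165,0,0],0.9],[[0,0,0],[-180,0,0],0.9],[[0,0,0],[-180,0,0],0.9],[[0,0,0],[-180,0,0],0.9]]'
python3 - <<'E'
from h import *
d=snap("d")
delta([.5645,.206,.2935],ori([0,0,-1],JAW))
E
```

```text
clock: 4.42
position: [0.5644, 0.2063, 0.2722]
ee_rot: [0.033, 0.707, -0.034, 0.706]
ft_force: [0.2, 0.6, -1.8]
grip_width: 0.325
turn deg [ 0.19 -0.09  0.07] shift mm [-21.2  -0.3  -0. ] clock 4.53 pos [0.5645 0.2063 0.2723] w 0.32253950447316754 F [-0.7 -0.9 -3. ] q [-0.72  0.26  0.36  1.48 -0.09  1.41 -0.45]
```

View pics/d_side.png

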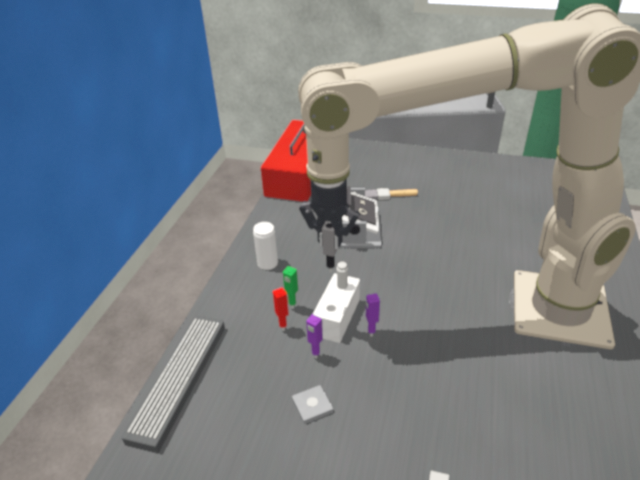

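The side view shows the probe in the jaws at (329,245), out of the well, with the punch still standing at (342,270). Next is the hover pose.

```bash
cat >> h.py <<'E'
def nrm(tilt,az):
    a,b=np.radians(tilt),np.radians(az);return np.array([np.sin(a)*np.cos(b),np.sin(a)*np.sin(b),np.cos(a)])
N=nrm(22.4,-167.5); S=np.array([.5705,-.209,.078]); G=.0785
E
python3 - <<'E'
from h import *
delta(S+N*(.08+G),ori(-N,JAW))
E
```

```text
turn deg [  1.55 -21.3    7.28] shift mm [  48.3 -431.4  -11.7] clock 4.53 pos [0.5645 0.2063 0.2723] w 0.32253950447316754 F [-0.7 -0.9 -3. ] q [-0.72  0.26  0.36  1.48 -0.09  1.41 -0.45]
```

```bash
python3 -m inch '[[[0,0,0],[0,-20,0],0.9],[[0,-2,1],[0,-60,-1],0.9],[[0,-4,1],[0,-110,-2],0.9],[[0,-7,2],[0,-160,-4],0.9],[[0.5,-10,3],[0,-210,-5],0.9],[[0.8,-12,4],[5,-260,-6],0.9],[[1,-15,5],[10,-310,-8],0.9],[[1.2,-18,6],[20,-360,-10],0.9],[[1.4,-20,7],[30,-400,-11],0.9],[[1.5,-21.3,7.3],[38,-425,-12],0.9]]' && python3 - <<'E'
from h import *
delta(S+N*(.08+G),ori(-N,JAW))
E
```

```text
clock: 5.78
position: [0.5096, -0.2191, 0.234]
ee_rot: [0.082, 0.56, -0.006, 0.825]
ft_force: [0.6, 0.7, -1.5]
grip_width: 0.319
turn deg [-0.18  0.07  0.01] shift mm [ 9.2 -4.  -1.2] clock 5.78 pos [ 0.5096 -0.2191  0.234 ] w 0.3190377100032082 F [ 0.6  0.7 -1.5] q [-0.37 -0.1   0.81  1.96 -0.21  0.95  0.42]
```

```bash
python3 -m inch '[[[0,0,0],[5,-4,-1],0.9],[[0,0,0],[9,-4,-1],0.9],[[0,0,0],[9,-4,-1],0.9],[[0,0,0],[9,-4,-1],0.9]]' && python3 - <<'E'
from h import *
d=snap("e")
delta(S+N*(.08+G),ori(-N,JAW))
t=d["top"];s=d["side"]
o=readout.get_obs();C=R.from_quat(o["ee_rot"]).as_matrix();p=o["position"]
for c in(t,s):print(proj(c,[p,p+C[:,0]*G,S,p+C[:,0]*(.0585-.04),p+C[:,0]*.0585]))
f=lambda im,x,y,w,h:cv2.resize(im[y:y+h,x:x+w,::-1],(400,300),interpolation=cv2.INTER_CUBIC)
cv2.imwrite("pics/e_crop.png",np.hstack([f(t["pixels"],350,220,120,90),f(s["pixels"],310,130,120,90)]))
E
```

```text
clock: 6.28
position: [0.5121, -0.2212, 0.2249]
ee_rot: [0.081, 0.56, -0.005, 0.824]
ft_force: [0.3, -0.9, -1.8]
grip_width: 0.316
turn deg [-0.12  0.07 -0.01] shift mm [ 0.2 -0.6 -0.5] clock 6.38 pos [ 0.512  -0.2215  0.225 ] w 0.31874929950907877 F [ 0.8  0.2 -1.2] q [-0.37 -0.08  0.83  1.96 -0.23  0.94  0.45]
[[424.7109 293.0624]
 [414.7476 282.017 ]
 [406.0481 272.4753]
 [422.2367 290.3195]
 [417.1576 284.6888]]
[[384.6946 169.1831]
 [373.3278 190.4774]
 [362.6455 211.0248]
 [381.9551 174.3153]
 [376.1608 185.1703]]
```

View pics/e_crop.png

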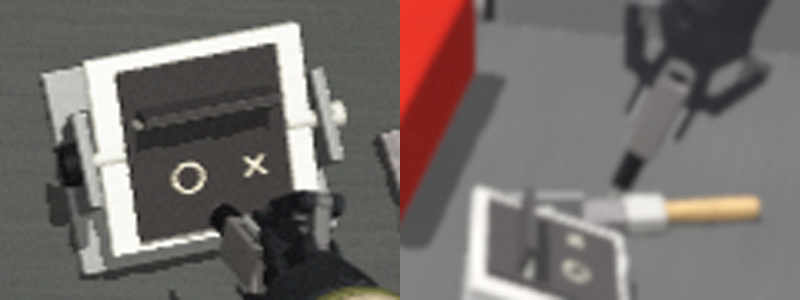

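```bash
python3 - <<'E'
from h import *
d=load("e");t=d["top"]["pixels"][:,:,::-1];s=d["side"]["pixels"][:,:,::-1]
f=lambda im,x,y,w,h:cv2.resize(np.clip(im[y:y+h,x:x+w].astype(float)*1.8,0,255).astype(np.uint8),(400,400),interpolation=0)
cv2.imwrite("pics/e_crop2.png",np.hstack([f(t,395,262,40,40),f(s,355,160,40,40)]))
E
```

```text
(no output)
```

View pics/e_crop2.png

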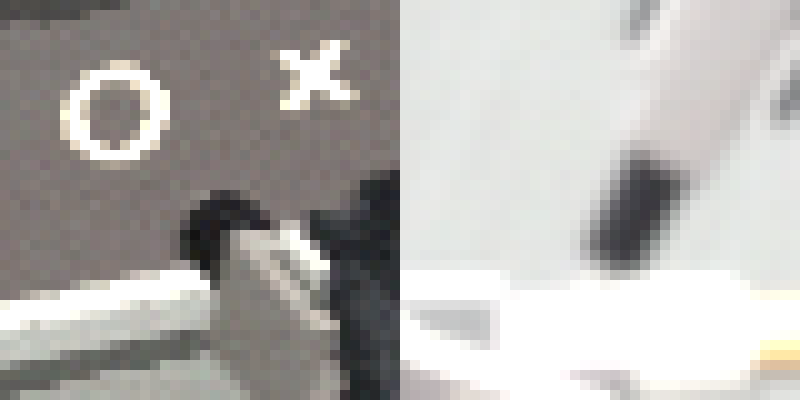

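The top zoom shows the black nose tip with its left edge at x≈413 and top at y≈281 px, and the ring at (406,273). The side zoom shows the nose end at (376.5,185.5) against a predicted (376.2,185.2). So the robot and camera frames agree within about 1 mm. Now I check the probe's tilt in the grip using depth.

```bash
python3 - <<'E'
from h import *
d=load("e");o=readout.get_obs();C=R.from_quat(o["ee_rot"]).as_matrix();p=o["position"]
for nm in("side","top"):
    c=d[nm];W=cloud(c);L=(W-p)@C*1000
    o_=-c["extrinsics"][:3,:3].T@c["extrinsics"][:3,3]; vd=(C.T@(o_-p));print(nm,"view dir in tool",vd/np.linalg.norm(vd))
    for lo,hi,h in((3,16,16),(20,38,12),(38,57,12),(60,80,6)):
        k=(L[...,0]>lo)&(L[...,0]<hi)&(abs(L[...,1])<h+4)&(abs(L[...,2])<h+4)
        P=L[k]
        if len(P)>4:print((lo,hi),len(P),"med",np.median(P,0),"y",np.percentile(P[:,1],[5,95]),"z",np.percentile(P[:,2],[5,95]))
E
```

```text
side view dir in tool [-0.4516  0.891  -0.0463]
(3, 16) 36 med [ 9.933  14.6056  0.6861] y [ 9.407  18.4116] z [-12.2201  12.3262]
(20, 38) 35 med [28.8918  9.4018  0.3707] y [ 2.7732 15.0385] z [-8.3592  9.2563]
(38, 57) 39 med [47.0393 10.1938  1.0775] y [ 3.2064 14.9279] z [-8.2168  9.2034]
(60, 80) 8 med [69.4483  3.1109  0.6532] y [-1.5254  8.7922] z [-1.8342  2.9658]
top view dir in tool [-0.9053  0.3348  0.2613]
(3, 16) 26 med [ 9.407  14.0412  3.9982] y [ 9.4831 14.6788] z [-10.0591  13.5958]
(20, 38) 15 med [34.1809  8.4365  6.3476] y [-0.6063 10.5948] z [-3.3875  9.8278]
(38, 57) 30 med [48.2476  8.2701  4.5225] y [-0.8748 10.595 ] z [-4.9418  9.5273]
```

The housing face is 14.3 mm off the tool axis (14 expected), the nose about 9.5 and the pin about 3, so the probe sits straight. Holding at 8 cm for over two seconds.

```bash
python3 -m inch '[[[0,0,0],[0,-0.5,-0.5],0.9],[[0,0,0],[0,-0.5,-0.5],0.9],[[0,0,0],[0,-0.5,-0.5],0.9],[[0,0,0],[0,-0.5,-0.5],0.9],[[0,0,0],[0,-0.5,-0.5],0.9],[[0,0,0],[0,-0.5,-0.5],0.9],[[0,0,0],[0,-0.5,-0.5],0.9],[[0,0,0],[0,-0.5,-0.5],0.9],[[0,0,0],[0,-0.5,-0.5],0.9],[[0,0,0],[0,-0.5,-0.5],0.9]]'
python3 -m inch '[[[0,0,0],[0,0,0],0.9],[[0,0,0],[0,0,0],0.9],[[0,0,0],[0,0,0],0.9],[[0,0,0],[0,0,0],0.9],[[0,0,0],[0,0,0],0.9],[[0,0,0],[0,0,0],0.9],[[0,0,0],[0,0,0],0.9],[[0,0,0],[0,0,0],0.9],[[0,0,0],[0,0,0],0.9],[[0,0,0],[0,0,0],0.9]]'
python3 -m inch '[[[0,0,0],[0,0,0],0.9],[[0,0,0],[0,0,0],0.9],[[0,0,0],[0,0,0],0.9],[[0,0,0],[0,0,0],0.9],[[0,0,0],[0,0,0],0.9],[[0,0,0],[0,0,0],0.9]]'
python3 - <<'E'
from h import *
delta(S+N*(.08+G),ori(-N,JAW));delta(S+N*(.01+G),ori(-N,JAW))
E
```

```text
clock: 7.62
position: [0.5115, -0.222, 0.2248]
ee_rot: [0.081, 0.56, -0.005, 0.825]
ft_force: [0.0, -0.3, -1.9]
grip_width: 0.32
clock: 8.88
position: [0.5115, -0.222, 0.2248]
ee_rot: [0.082, 0.56, -0.005, 0.825]
ft_force: [-0.4, 0.1, -1.9]
grip_width: 0.323
clock: 9.62
position: [0.5115, -0.222, 0.2247]
ee_rot: [0.082, 0.56, -0.005, 0.825]
ft_force: [-0.2, 0.6, -2.0]
grip_width: 0.321
turn deg [-0.12  0.07 -0.  ] shift mm [ 0.2 -0.1 -0. ] clock 9.62 pos [ 0.5115 -0.222   0.2247] w 0.32113244394713664 F [-0.2  0.6 -2. ] q [-0.37 -0.08  0.83  1.96 -0.23  0.94  0.45]
turn deg [-0.12  0.07 -0.  ] shift mm [70.2 -0.1 -0.1] clock 9.62 pos [ 0.5115 -0.222   0.2247] w 0.32113244394713664 F [-0.2  0.6 -2. ] q [-0.37 -0.08  0.83  1.96 -0.23  0.94  0.45]
```

Steady hold done. Next, straight in to 10 mm off the plate, then a look.

```bash
python3 -m inch '[[[0,0,0],[8,0,0],0.9],[[0,0,0],[20,0,0],0.9],[[0,0,0],[32,0,0],0.9],[[0,0,0],[44,0,0],0.9],[[0,0,0],[55,0,0],0.9],[[0,0,0],[64,0,0],0.9],[[0,0,0],[69,0,0],0.9],[[0,0,0],[70,0,0],0.9],[[0,0,0],[70,0,0],0.9]]' && python3 - <<'E'
from h import *
d=snap("f")
delta(S+N*(.01+G),ori(-N,JAW))
t=d["top"];s=d["side"]
o=readout.get_obs();C=R.from_quat(o["ee_rot"]).as_matrix();p=o["position"]
for c in(t,s):print(proj(c,[p+C[:,0]*.0585,p+C[:,0]*G,S]))
f=lambda im,x,y,w,h:cv2.resize(np.clip(im[y:y+h,x:x+w,::-1].astype(float)*1.6,0,255).astype(np.uint8),(400,400),interpolation=0)
cv2.imwrite("pics/f_crop.png",np.hstack([f(t["pixels"],390,255,40,40),f(s["pixels"],345,180,40,40)]))
E
```

```text
clock: 10.75
position: [0.5377, -0.2164, 0.1604]
ee_rot: [0.082, 0.56, -0.005, 0.825]
ft_force: [0.2, 0.5, -2.3]
grip_width: 0.32
turn deg [-0.13  0.11 -0.01] shift mm [ 0.6 -0.  -0.4] clock 10.85 pos [ 0.5377 -0.2163  0.1605] w 0.32362114175641865 F [-0.2 -0.2 -1.1] q [-0.36  0.09  0.85  2.   -0.44  0.82  0.61]
[[409.3235 275.8878]
 [407.1748 273.5017]
 [406.0481 272.4753]]
[[366.5963 203.2782]
 [363.9004 208.3183]
 [362.6455 211.0248]]
```

View pics/f_crop.png

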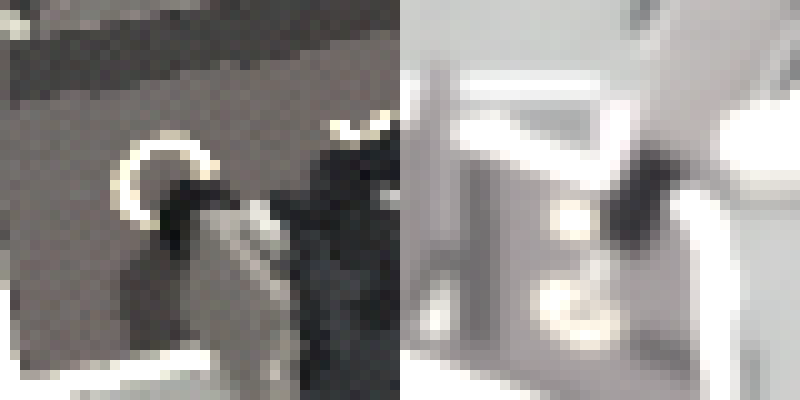

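```bash
python3 - <<'E'
from h import *
d=load("f");o=readout.get_obs();C=R.from_quat(o["ee_rot"]).as_matrix();p=o["position"]
t,s=d["top"],d["side"]
np.set_printoptions(linewidth=200)
g=t["pixels"].mean(-1).astype(int);print("top cols402-417 rows268-285");print(g[268:285,400:418])
g=s["pixels"].mean(-1).astype(int);print("side cols 357-374 rows 193-214");print(g[193:214,356:376])
# predicted outlines: nose end circle
a=np.linspace(0,2*np.pi,73)
for nm,c in d.items():
    for x in(.0185,.0585):
        q=proj(c,p+(C@np.c_[np.full(73,x),.01*np.cos(a),.01*np.sin(a)].T).T);print(nm,x,"pred min",q.min(0),"max",q.max(0))
    L=(cloud(c)-p)@C*1000
    for lo,hi,h in((3,16,16),(20,38,12),(38,57,12),(60,80,6)):
        P=L[(L[...,0]>lo)&(L[...,0]<hi)&(abs(L[...,1])<h+4)&(abs(L[...,2])<h+4)]
        if len(P)>4:print((lo,hi),len(P),"med",np.median(P,0),"y",np.percentile(P[:,1],[5,95]),"z",np.percentile(P[:,2],[5,95]))
E
```

```text
top cols402-417 rows268-285
[[ 68  66  65  70  68  85 120 119 104  63  66  68  67  69  67  61  66  68]
 [ 66  65  66 114 207 236 216 227 237 185  64  64  66  65  67  69  64  62]
 [ 69  67  84 159 193  84  82  82 125 190 189  65  65  66  66  68  67  67]
 [ 65  83 159 189  75  67  65  67  69 115 173 143  67  68  67  67  65  68]
 [ 67 111 159 111  66  67  63  67  64 101 145  99  65  66  67  65  65  67]
 [ 66 138 197 104  66  65  59  37  19  31  38  36  50  66  66  67  66  66]
 [ 66 111 175 146  64  64  48  20  20  16  21  24  30  49  66  68  57  34]
 [ 67 110 216 232  67  57  28  17  17  19  29  45  37  28  88 139 115  24]
 [ 66  67 122 200 204  81  11  16  18  51  94 105 112 111 114 141 141  34]
 [ 65  67  65  92 129 111  12  17  24  43  79 101 112 107  92 118 148 139]
 [ 67  65  66  66  64  38  15   9  26  48  70  79 106  99  72  92 116 124]
 [ 64  68  66  66  58  38  28  12  32  56  68  69  84 105  95  72  87  95]
 [ 65  70  65  58  44  38  37  21  27  58  69  69  70  88 106  91  57  81]
 [ 69  67  60  42  39  39  39  35  41  68  66  70  71  71  92 112  94  48]
 [ 67  62  42  44  40 
[... 2108 characters left out ...]

(3, 16) 37 med [ 8.9515 14.5568  2.273 ] y [ 9.1978 18.9897] z [-11.3272  13.0933]
(20, 38) 30 med [28.2719  9.433   0.5636] y [ 1.8572 15.2787] z [-8.361   8.3126]
(38, 57) 38 med [46.7878  8.7787 -0.1426] y [ 3.297  14.9914] z [-8.7275  9.909 ]
(60, 80) 6 med [68.7089  3.1175  0.7105] y [-0.0014  7.2071] z [-1.7209  2.6473]
top 0.0185 pred min [409.6022 276.7499] max [418.0667 285.0368]
top 0.0585 pred min [405.2222 271.8629] max [413.4181 279.8979]
(3, 16) 22 med [ 9.2105 13.987   3.6115] y [ 6.6082 15.1409] z [-9.5509 12.9346]
(20, 38) 7 med [33.6567  8.3472  6.1501] y [-2.7032  9.9227] z [-3.199   9.5682]
(38, 57) 26 med [46.3521  7.8003  6.1474] y [-0.9854 10.3417] z [-3.788   9.4366]
```

Top view: nose left edge at x≈405.5 (405.2 predicted) and top edge at y≈272.5 (271.9), with the ring offset in the same sense. Side view: nose axis at 367.7 on row 201 (367.8 predicted). The net correction is about +0.8 mm uphill and +0.3 mm in y. I apply it, then creep to just before contact.

```bash
python3 -m inch '[[[-0.1,0,0],[0,0.3,0.5],0.9],[[-0.1,0,0],[0,0.3,0.6],0.9],[[-0.1,0,0],[2,0.3,0.6],0.9],[[-0.1,0,0],[4,0.3,0.6],0.9],[[-0.1,0,0],[6,0.3,0.6],0.9],[[-0.1,0,0],[7,0.3,0.6],0.9],[[-0.1,0,0],[7,0.3,0.6],0.9],[[-0.1,0,0],[7,0.3,0.6],0.9]]'
cat > ff.py <<'E'
from h import *
S2=S+np.array([.0008,.0002,.0003])
F=[];X=[]
for i in range(8):
    camera("side");o=readout.get_obs();F.append(o["ft_force"]);X.append(o["position"])
F=np.array(F);C=R.from_quat(o["ee_rot"]).as_matrix();print("F",F.mean(0),"axial",(F@-C[:,0]).mean(),"+-",(F@-C[:,0]).std(),"tip height if out mm",((np.mean(X,0)+C[:,0]*G-S)@N*1000))
delta(S2+N*(G-.006),ori(-N,JAW))
E
python3 ff.py
```

```text
clock: 11.85
position: [0.5409, -0.2156, 0.1543]
ee_rot: [0.081, 0.56, -0.005, 0.825]
ft_force: [-0.5, -0.0, -2.6]
grip_width: 0.321
F [ 0.3792 -0.2162 -2.1467] axial -2.1071705950093382 +- 0.39118420221303507 tip height if out mm 3.604997988362638
turn deg [-0.03  0.11 -0.01] shift mm [ 9.6 -0.  -0.2] clock 12.25 pos [ 0.5409 -0.2156  0.1543] w 0.3210493289823394 F [ 1.1  0.1 -2.4] q [-0.36  0.11  0.85  2.   -0.46  0.81  0.63]
```

Baseline axial force is -2.1 N (probe weight). Advancing in small steps to find contact.

```bash
python3 -m inch '[[[0,0,0],[1,0,0],0.9],[[0,0,0],[2,0,0],0.9],[[0,0,0],[3,0,0],0.9],[[0,0,0],[3,0,0],0.9]]';python3 ff.py
python3 -m inch '[[[0,0,0],[1,0,0],0.9],[[0,0,0],[2,0,0],0.9],[[0,0,0],[2,0,0],0.9]]';python3 ff.py
```

```text
clock: 12.75
position: [0.542, -0.2153, 0.1514]
ee_rot: [0.081, 0.56, -0.005, 0.825]
ft_force: [1.0, -0.1, -1.8]
grip_width: 0.319
F [ 0.19   -0.0278 -1.8845] axial -1.8097396508685888 +- 0.3842693112175049 tip height if out mm 0.5925198563764053
turn deg [-0.03  0.11 -0.01] shift mm [ 6.6 -0.  -0.2] clock 13.15 pos [ 0.542  -0.2153  0.1515] w 0.31944212575657693 F [ 0.1  0.9 -1.8] q [-0.35  0.12  0.85  2.   -0.47  0.81  0.64]
clock: 13.52
position: [0.5428, -0.2152, 0.1497]
ee_rot: [0.081, 0.559, -0.005, 0.825]
ft_force: [-0.4, -0.4, -0.7]
grip_width: 0.32
F [-0.4031 -0.1233 -0.7518] axial -0.5336848649564023 +- 0.37740630460057883 tip height if out mm -1.353035883557315
turn deg [-0.03  0.11 -0.01] shift mm [ 4.7 -0.  -0.2] clock 13.93 pos [ 0.5428 -0.2151  0.1497] w 0.3202138715393049 F [-0.1 -0.4 -0.7] q [-0.35  0.12  0.85  2.   -0.48  0.81  0.65]
```

Contact made: about 1.5 N, so roughly 1 mm in. Pressing on.

```bash
python3 -m inch '[[[0,0,0],[1,0,0],0.9],[[0,0,0],[2,0,0],0.9],[[0,0,0],[3,0,0],0.9],[[0,0,0],[4,0,0],0.9],[[0,0,0],[4.5,0,0],0.9],[[0,0,0],[4.5,0,0],0.9],[[0,0,0],[4.5,0,0],0.9]]';python3 ff.py; python3 ff.py
python3 - <<'E'
from h import *
d=snap("g");t=d["top"];s=d["side"]
o=readout.get_obs();C=R.from_quat(o["ee_rot"]).as_matrix();p=o["position"]
for c in(t,s):print(proj(c,[p+C[:,0]*.0585,p+C[:,0]*(G-.006),S]))
f=lambda im,x,y,w,h:cv2.resize(np.clip(im[y:y+h,x:x+w,::-1].astype(float)*1.6,0,255).astype(np.uint8),(400,400),interpolation=0)
cv2.imwrite("pics/g_crop.png",np.hstack([f(t["pixels"],390,255,40,40),f(s["pixels"],345,180,40,40)]))
for nm,c in d.items():
    L=(cloud(c)-p)@C*1000
    for lo,hi,h in((3,16,16),(20,38,12),(38,57,12)):
        P=L[(L[...,0]>lo)&(L[...,0]<hi)&(abs(L[...,1])<h+4)&(abs(L[...,2])<h+4)]
        if len(P)>4:print((lo,hi),len(P),"med",np.median(P,0),"y",np.percentile(P[:,1],[5,95]),"z",np.percentile(P[:,2],[5,95]))
E
```

```text
clock: 14.8
position: [0.5445, -0.2148, 0.1456]
ee_rot: [0.081, 0.559, -0.005, 0.825]
ft_force: [-1.9, -0.1, 0.0]
grip_width: 0.315
F [-0.6932  0.2275  0.6318] axial 0.8241080660380196 +- 0.6306746714570495 tip height if out mm -5.8335211077025555
turn deg [-0.03  0.12 -0.01] shift mm [ 0.2 -0.  -0.3] clock 15.2 pos [ 0.5445 -0.2148  0.1456] w 0.31880840173688907 F [-1.1  0.9  0.3] q [-0.35  0.13  0.84  2.   -0.5   0.8   0.66]
F [-0.8521  0.1052  0.6465] axial 0.9072372822995827 +- 0.5649535687601333 tip height if out mm -5.851191262699889
turn deg [-0.03  0.12 -0.01] shift mm [ 0.2 -0.  -0.3] clock 15.6 pos [ 0.5445 -0.2148  0.1456] w 0.3223570366600436 F [-1.   0.2  0.3] q [-0.35  0.14  0.84  2.   -0.49  0.8   0.66]
[[407.5036 273.6388]
 [406.0322 272.0063]
 [406.0481 272.4753]]
[[364.1565 207.3506]
 [362.2878 210.845 ]
 [362.6455 211.0248]]
(3, 16) 35 med [ 9.6749 14.973   1.4217] y [ 8.8221 18.4779] z [-12.3758  12.8851]
(20, 38) 31 med [29.0427  8.9772 -0.4645] y [ 3.2519 13.3796] z [-8.8869  7.5914]
(38, 57) 37 med [47.7713 10.1059  0.1776] y [ 2.5301 14.1715] z [-8.0026  9.5228]
(3, 16) 20 med [ 9.1089 13.3503  4.0932] y [ 8.1465 14.6662] z [-10.7894  13.107 ]
(20, 38) 12 med [33.6357  9.1137  4.6277] y [-0.6627 10.8984] z [-3.2996  9.5109]
(38, 57) 22 med [47.3516  7.9381  5.3369] y [-1.5838 10.1398] z [-3.9812  9.7258]
```

View pics/g_crop.png

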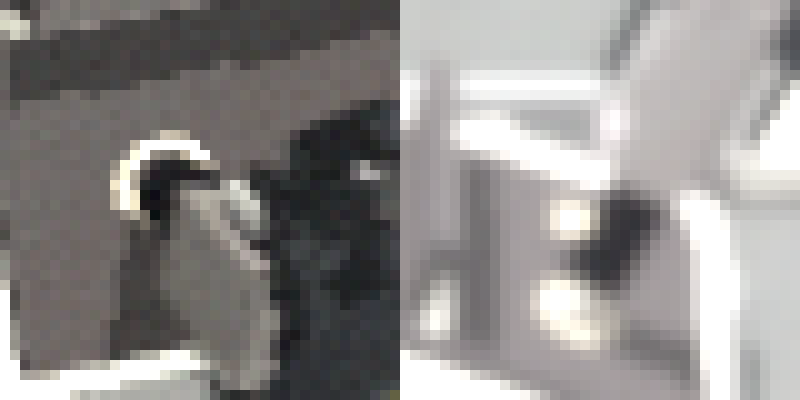

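Axial force rose by 2.97 N (3 N is half-way), and the tip would otherwise be 5.8 mm below the surface. Both views show the nose centred over the ring, at (406,273) in the top view and (362,211) in the side view. Handing in.

```bash
python3 - <<'E'
from h import *
print(manip.hand_in())
E
```

```text
the job is handed in; nothing more can be done
None
```

I took the thermometer out of the holder and held it steady for over 3 s, square-on with the tip about 80 mm from the chalk ring. I then went straight in, pressed the pin onto the ring and handed the job in at about 15.7 s (limit 48 s), still holding it there.

- **Pin travel:** the axial force rose by 2.97 N (3 N is half-way). The position gives 5.5–5.8 mm of the 12 mm travel, so the two agree.
- **Position:** the axis points at the ring centre to about 1 mm in both views. That is about as well as I could tell, because the nose hid the pin's end from the top camera.
- **Squareness:** the tool is within 0.2° of the plate normal I measured. The normal itself is known only to about 1°: two depth fits gave 22.2° and 22.6° of tilt, and an early rough fit that read 25.6° was thrown out.
- **Other things:** I saw no unexpected contact, and the forces stayed at a few newtons. I did not take a separate last picture check of the punch, brush, can and square.

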